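# Tap the clamping wedge home on a gluing board

## Task

The freshly glued camera box stands loose in the gluing board: pick up the soft-faced hammer by its handle and drive the wedge in with short, gentle taps on its thick end, drawing the hammer back off it between taps, until the wedge stops advancing and sits tight, clamping the box firmly without crushing it. Only the hammer may touch the wedge, and nothing may touch the box or its pressing strip. Then lay the hammer down flat on the table beside the board, without dropping it, and leave everything else where it stands.

Things in the scene. Friction and masses are not known exactly. Their poses are not given: they have to be found in the camera images.
- board: gluing board fixed to the table: plywood base 232 x 190 mm, 18 mm thick. Origin: centre of its underside, z up. The wedge is driven along +y. On it: a fixed fence along the +x edge, an end stop at +y (both 40 mm high), and on the -x side a slotted taper fence, 36 mm high, 30 mm wide, held by wing nuts (tops 48 mm over the base), whose setting differs by about 2 mm from job to job and is not measured
- wedge: loose reddish hardwood wedge lying on the base between taper fence and pressing strip, 200 mm long, 36 mm high, 40 mm wide at the butt (thick end), 23 mm at the thin end, taper 1 in 12. Origin: underside, at the middle of the butt's lower edge; y runs to the thin end (way in), its axes start parallel to the board's. The butt sticks out over the board's -y edge: 60 to 70 mm at first, about 15 to 42 mm when tight
- wedge_butt (a point): centre of the wedge's flat butt face (40 x 36 mm), 36 mm above the table; axes as the wedge's, strike it along +y. A loose wedge slides at about 1 N. Once all gaps are closed (20 to 50 mm in) it yields only 1 to 3 mm per 10 N of push and does not spring back; about 0.9 to 1.3 times the last push stays on as pressure on the strip
- caul: pressing strip: loose wooden bar 16 x 126 x 40 mm (x, y, z) between wedge and box, spreading the pressure. Origin: centre of its underside. The job is tight when the wedge keeps pressing on it with over 14 N after a tap (taps that build up to 16 to 20 N against the stopped wedge do that; the pressure then relaxes by some 5 per cent a second, which is allowed for); over 27 N at any time crushes the box
- camera_box: box of grey board with yellow paper tape on its corners, open at the top, 100 x 130 x 70 mm (x, y, z), standing loose on the base between the pressing strip and the far fence. Origin: centre of its underside
- hammer: soft-faced hammer, about 0.3 kg, lying on its side on the table. Origin: under the centre of the head, at its underside; z up; the head lies along y, its axis 14 mm above the origin, with flat white round faces 28 mm across at y = +38.5 and -38.5 mm; the handle runs along -x to x = -220 mm on the same level, 26 mm wide in y and 20 mm thick in z (end knob 34 x 28 mm from x = -190 mm)
- hammer_grip (a point): place to grip on the hammer's handle, close to the head: 45 mm behind the head's axis, in the middle of the handle (14 mm above the table at the start); axes as the hammer's, so the fingers close along y on 26 mm. Grip firmly (80 N or more if you can) or the hammer twists in the fingers
- glue_bottle: white glue bottle with an orange cap, 58 mm across, 155 mm high; bystander. Origin: centre of its underside
- tape_roll: roll of yellow tape lying flat, 100 mm across, 25 mm high; bystander. Origin: centre of its underside
- finished_box: finished black box with a grey rim, 87 x 112 x 79 mm; bystander. Origin: centre of its underside
Mind the look-alikes: they are no part of the job. Several things have the shape of the caul; the one meant has the colours described above. Of the things that look like the hammer, the larger one is meant.

How it is judged:
By the outcome, as a careful person would: the job done as asked, in the order asked, and still so for the second after the job is handed in, with the robot touching nothing.
It also fails if it takes over 58 s, if anything falls off the work surface, if the arm or the gripper's body presses on something with over 40 N, if the wrist force passes 120 N, or if a joint passes its speed limit or range.

## Robot

A 6-joint arm with a two-finger parallel gripper is mounted at the origin on the work surface. World frame = base frame: x ahead of the robot, y to its left, z up, the work surface at z = 0. Lengths are in mm, angles in rad, forces in N, time in s.
With the tool pointing down it reaches from about 325 to 1000 mm from the base axis. Payload 5.1 kg.
Tool frame: the origin (TCP) lies midway between the tips of the shut fingers; the grasp point (between the pads) lies 19 mm behind it; z points along the fingers, y is the direction in which the jaws open and shut (so a half turn about z gives the same grasp; the last joint's range is limited). The gripper opens to 85 mm and grips with 20 to 120 N. Pads are 22 mm wide; open, the fingers measure 114 mm over their backs; the gripper's body (76 mm by 85 mm) begins 54 mm behind the grasp point. The pads swing forward as they close: fully open they stand 13 mm farther back than shut.
Start: joints at [1.149, 0.124, 1.65, -0, 1.367, -0.083], TCP at [216.051, 613.031, 231.322] pointing down, gripper open.
Joint ranges: [-2.61, 2.61], [-1.02, 2.33], [0.03, 2.71], [-1.35, 4.49], [0.32, 2.68], [-2.91, 2.91]. Speed limits (rad/s): [2.57, 2.57, 3.14, 3.14, 3.14, 3.14].

## Interface

Orientations are given as a unit quaternion [w, x, y, z].
In Python, from rig import read_state, eyes, order gives the robot as it stands.
- The arm moves only by the tool step_arm, never from a script. Its argument "increments" is a list of rows, each a list of 5 numbers: the opening, from 0 (shut) to 1 (fully open), then the shift along the world's x, y, z in cm, then the turn about the world's z in rad. A call has 1 to 8 rows; each row is the pose to reach, as a shift and turn from the pose commanded when the call began; what a row does not reach only later rows make up. A row lasts 1/10 s, in which the tool goes at most 50 mm and 8.59 degrees, less where a joint would pass 70% of its speed; a pose out of reach is approached as far as the arm can. A call with a gripper value outside its range is refused whole. The fingers move at their own pace and stop on an object; "force" is the grip in N (left out, the last holds). Time passes only in rows, so rows that repeat a pose let the fingers close. It gives the time, the measured TCP pose, the force and the opening at its end, in the units of the state.
- read_state(): the state, without advancing time (a new reading comes with each control period).
- eyes.camera(name): name is "side" or "top"; returns a dict with "pixels" (384x512x3 uint8, red, green, blue), "mtx" (3x3 intrinsics, pixels), "R" (3x3) and "t" (3): a world point X has camera coordinates R X + t. Camera axes: x right, y down, z forward; pixel columns grow to the right and rows downward; lengths in mm; the calibration is good to about 2 mm. A picture is of the moment at which its call begins. There is no depth.
- order.finish_job(): hands the job in, once; it reports no verdict.
Trained networks look in a picture, given as the dict that the camera call returned (one of the last four; its "shot" number tells which), for a name from the list of things; names that differ only in an ending like _2 or _b are one class to them, and where a whole thing is asked for, a point or a joint stands for the part that bears it (a point fixed in the world has none). Each returns a list of dicts, best first, with "p" (0 to 1); they miss things now and then, are a little off and sometimes report something else, mostly with a low value. They report only what shows in the picture. A call takes as long as a camera call. They do not tell look-alikes from the thing itself.
- eyes.find_in(picture, label): "position" ([column, row] in pixels, amid what is visible of it).
- eyes.spot_point(picture, label): "position" ([column, row] in pixels: a listed point, or the origin of a listed thing).
The state is a dict: "time_s": time; "q": joint angles; "dq": joint speeds; "joint_efforts": joint torques, N m; "position": TCP position; "ee_rot": TCP orientation; "force": force on the tool from outside, world axes, zero at the start; "moment": the same for the moment, N m; "gripper_width": finger opening in mm.
Only numpy, scipy, OpenCV 4.12 (cv2) and the standard library are available. Lean on these libraries where they do the work, as an engineer would, in place of code of your own. Each camera call takes 0.05 s, during which the arm holds its last target.

## Working session

There is one attempt and no reset: what is moved stays moved. The work goes in short steps, Python scripts to look and compute and a tool call to move; the robot and the scene stay as the last step left them, time stands still between calls to the robot, and variables do not carry over. Pictures are saved under pics/ and viewed, and the job is handed in when it is done.

Besides the shell and the picture viewer there is one more tool, called in YAML: its name, and indented under it one key for each argument. step_arm: Moves the arm, as the interface text tells. Its arguments: {"type":"object","properties":{"increments":{"type":"array"},"force":{"type":"number"}},"required":["increments"]}

```bash
ls; mkdir -p pics
cat > h.py <<'E'
import numpy as np, cv2, pickle
from rig import read_state, eyes, order
def shot(name,fn):
    p=eyes.camera(name); cv2.imwrite('pics/'+fn,cv2.cvtColor(np.asarray(p['pixels'],dtype=np.uint8),cv2.COLOR_RGB2BGR)); return p
def ray(p,uv):
    K=np.array(p['mtx']);R=np.array(p['R']);t=np.array(p['t'])
    d=R.T@np.linalg.inv(K)@np.array([uv[0],uv[1],1.]); return -R.T@t, d/np.linalg.norm(d)
def atz(p,uv,z):
    o,d=ray(p,uv); return o+d*(z-o[2])/d[2]
def tri(p1,u1,p2,u2):
    o1,d1=ray(p1,u1);o2,d2=ray(p2,u2)
    A=np.stack([d1,-d2],1); s=np.linalg.lstsq(A,o2-o1,rcond=None)[0]
    a=o1+s[0]*d1;b=o2+s[1]*d2; return (a+b)/2,np.linalg.norm(a-b)
def proj(p,X):
    c=np.array(p['R'])@np.array(X)+np.array(p['t']); u=np.array(p['mtx'])@c; return u[:2]/u[2]
E
python3 - <<'E'
from h import *
np.set_printoptions(precision=1,suppress=True)
a=shot('top','t0.png');b=shot('side','s0.png')
pickle.dump((a,b),open('p0.pkl','wb'))
for n,p in(('top',a),('side',b)):
    o,_=ray(p,(0,0));print(n,o)
    for l in ['board','wedge','wedge_butt','caul','camera_box','hammer','hammer_grip','glue_bottle','tape_roll','finished_box']:
        print(l,[(np.round(d['position'],1).tolist(),round(d['p'],2)) for d in eyes.spot_point(p,l)[:3]])
print(read_state())
E
```

```text
pics
top [ 378.   -22.2 1245.6]
board []
wedge [([275.3, 177.8], 0.97)]
wedge_butt [([276.1, 180.0], 0.93)]
caul [([169.6, 147.2], 0.89), ([226.4, 167.4], 0.73), ([239.7, 234.4], 0.46)]
camera_box [([232.2, 152.2], 0.74)]
hammer [([387.1, 252.0], 0.92), ([332.0, 185.5], 0.56)]
hammer_grip [([386.5, 266.4], 0.88), ([335.5, 192.6], 0.69)]
glue_bottle [([375.4, 143.4], 0.66)]
tape_roll [([326.3, 132.7], 0.85), ([276.1, 181.4], 0.22)]
finished_box [([131.8, 200.0], 0.67)]
side [ -75.3 -617.6  823.9]
board [([261.8, 175.6], 0.51)]
wedge [([292.0, 206.7], 0.85)]
wedge_butt [([292.2, 206.7], 0.88)]
caul [([235.2, 139.5], 0.85), ([213.9, 216.1], 0.85), ([263.2, 176.4], 0.64)]
camera_box [([277.0, 165.4], 0.93), ([173.7, 143.0], 0.36)]
hammer [([323.8, 357.8], 0.69), ([342.7, 257.1], 0.59)]
hammer_grip [([334.3, 258.1], 0.83), ([314.2, 366.4], 0.61), ([265.5, 174.3], 0.26)]
glue_bottle [([411.9, 257.6], 0.64)]
tape_roll [([377.7, 219.1], 0.66), ([291.1, 206.6], 0.15)]
finished_box [([178.2, 142.7], 0.9)]
{'time_s': 1.1, 'q': array([ 1.1,  0.1,  1.7,  0. ,  1.4, -0.1]), 'dq': array([ 0.,  0., -0., -0.,  0.,  0.]), 'joint_efforts': array([  0. , -42.4, -36.6,  -0. ,   0. ,  -0. ]), 'position': array([216. , 613.1, 231.3]), 'ee_rot': array([-0. ,  0.2,  1. ,  0. ]), 'force': array([ 0.3, -0.4, -0. ]), 'moment': array([-0. , -0.1,  0.1]), 'gripper_width': 85.34678412508273}
```

View pics/t0.png

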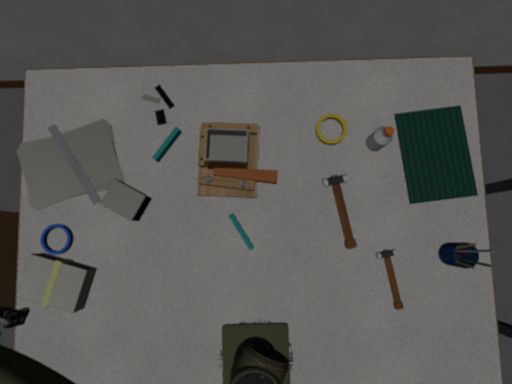

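View pics/s0.png

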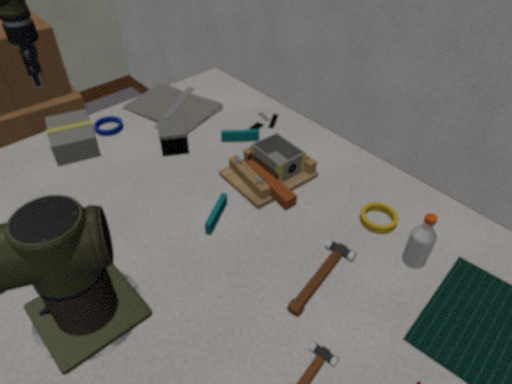

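Run:
```python
from h import *
np.set_printoptions(precision=1,suppress=True)
a,b=pickle.load(open('p0.pkl','rb'))
for n,u,v in [('butt',(276.1,180),(292.2,206.7)),('hamL',(387.1,252),(323.8,357.8)),('gripL',(386.5,266.4),(314.2,366.4)),('hamS',(332,185.5),(342.7,257.1)),('gripS',(335.5,192.6),(334.3,258.1)),('box',(232.2,152.2),(277,165.4)),('caul',(226.4,167.4),(263.2,176.4)),('bottle',(375.4,143.4),(411.9,257.6)),('tape',(326.3,132.7),(377.7,219.1)),('fin',(131.8,200),(178.2,142.7))]:
    print(n,*tri(a,u,b,v))
def up(p,fn,x0,y0,x1,y1,s):
    im=cv2.cvtColor(np.asarray(p['pixels'],dtype=np.uint8),cv2.COLOR_RGB2BGR)[y0:y1,x0:x1]
    cv2.imwrite('pics/'+fn,cv2.resize(im,None,fx=s,fy=s,interpolation=cv2.INTER_CUBIC))
up(a,'t0z.png',190,110,310,200,6)
up(a,'t0h.png',310,170,430,290,5)
up(b,'s0z.png',200,90,360,220,5)
```

```text
butt [548.7 -85.9  27. ] 11.78289251667483
hamL [ 305.9 -423.9    2.7] 5.325416316813422
gripL [ 267.4 -420.8   13.8] 9.237958451560436
hamS [ 533.2 -272.5   -4.4] 22.82219456277183
gripS [ 503.5 -273.6   18.2] 11.050618371507909
box [635.3  54.2  41. ] 0.5995544342311634
caul [595.1  74.4   7.5] 6.157364463023229
bottle [ 653.9 -404.5   17.6] 3.4001597271129076
tape [ 704.2 -258.5    4. ] 16.000628957994167
fin [497.9 378.1  14.2] 6.781374754198573
```

View pics/t0z.png

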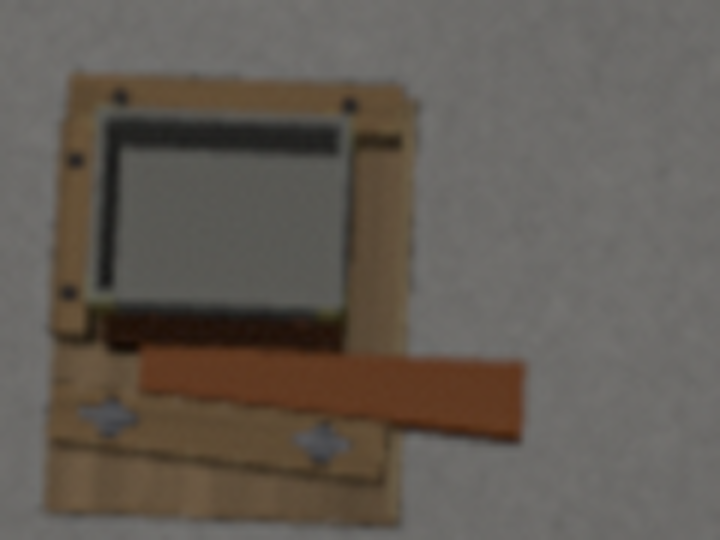

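View pics/t0h.png

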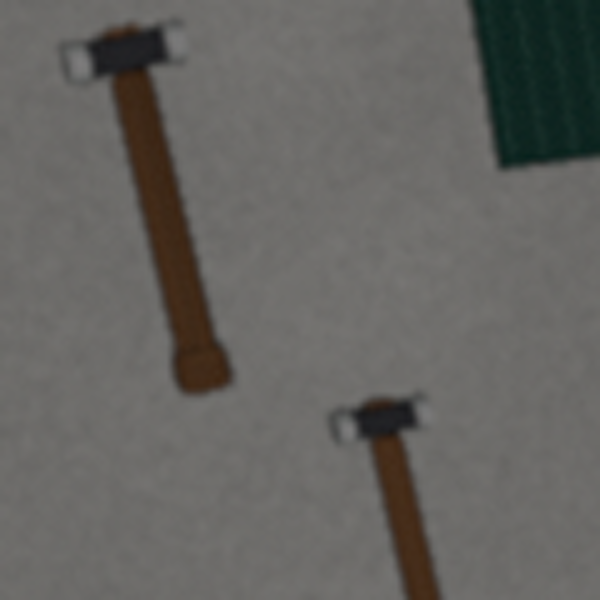

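View pics/s0z.png

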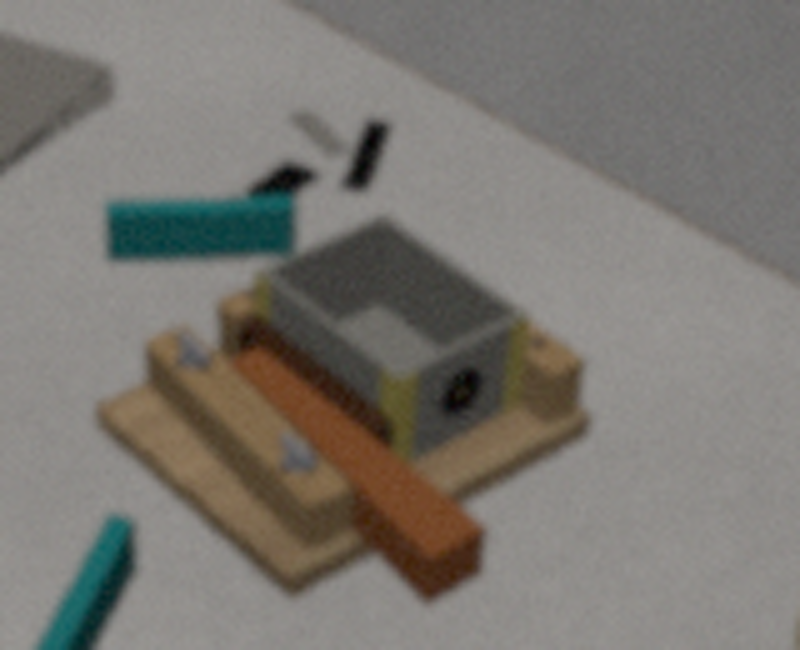

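Run:
```python
from h import *
np.set_printoptions(precision=1,suppress=True)
a,b=pickle.load(open('p0.pkl','rb'))
T=lambda x,y:(x/6+190-.4,y/6+110-.4)
H=lambda x,y:(x/5+310-.4,y/5+170-.4)
S=lambda x,y:(x/5+200-.4,y/5+90-.4)
for n,u,z in [('bt1',T(523,362),54),('bt2',T(519,440),54),('thin1',T(140,347),54),('thin2',T(140,390),54),('base1',T(47,512),18),('base2',T(400,523),18),('base3',T(410,130),18),
 ('faceL',H(66,64),14),('faceR',H(184,43),14),('headc',H(128,53),14),('handle_near',H(133,85),14),('handle_mid',H(180,270),14),('knobend',H(204,390),14),('hmid1',H(146,150),24)]:
    print(n,atz(a,u,z))
for n,u,v in [('bt1',T(523,362),S(482,530)),('bt2',T(519,440),S(428,556))]:
    print(n,*tri(a,u,b,v))
for n,u,z in [('bt1',S(482,530),54),('bt2',S(428,556),54),('bb2',S(430,600),18),('bb1',S(480,575),18),('base2',S(293,593),0),('base1',S(100,410),18)]:
    print('side',n,atz(b,u,z))
# hammer in side
im=cv2.cvtColor(np.asarray(b['pixels'],dtype=np.uint8),cv2.COLOR_RGB2BGR)[230:330,270:370]
cv2.imwrite('pics/s0h.png',cv2.resize(im,None,fx=6,fy=6,interpolation=cv2.INTER_CUBIC))
```

```text
bt1 [572.1 -83.7  54. ]
bt2 [531.4 -80.3  54. ]
thin1 [585.8 114.6  54. ]
thin2 [563.3 115.   54. ]
base1 [504.9 169.5  18. ]
base2 [493.6 -17.5  18. ]
base3 [706.4 -29.   18. ]
faceL [ 533.9 -231.5   14. ]
faceR [ 545.2 -307.5   14. ]
headc [ 539.8 -271.4   14. ]
handle_near [ 519.2 -273.6   14. ]
handle_mid [ 400.7 -297.2   14. ]
knobend [ 325.3 -308.3   14. ]
hmid1 [ 476.5 -277.6   24. ]
bt1 [572.  -83.6  53. ] 0.5128008965263248
bt2 [531.6 -80.7  56.9] 1.5452402059911137
side bt1 [571.  -84.2  54. ]
side bt2 [534.5 -79.1  54. ]
side bb2 [539.1 -79.2  18. ]
side bb1 [573.8 -83.8  18. ]
side base2 [499.4 -12.2  -0. ]
side base1 [506.1 167.   18. ]
```

View pics/s0h.png

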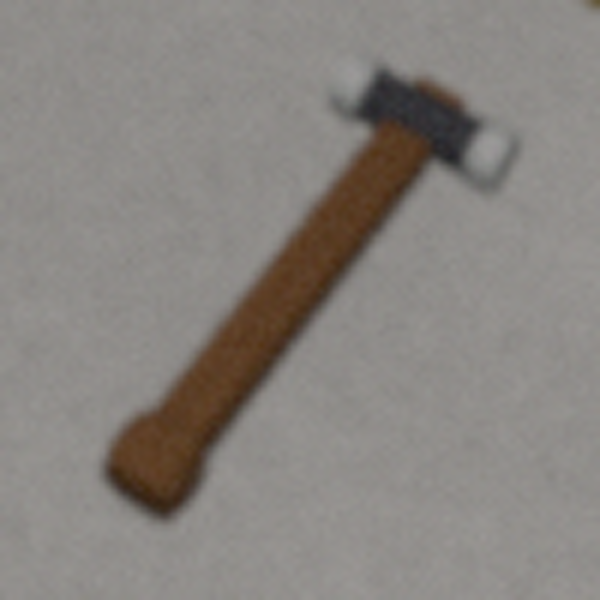

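Run:
```python
from h import *
np.set_printoptions(precision=3,suppress=True)
a,b=pickle.load(open('p0.pkl','rb'))
G=lambda x,y:(x/6+270-.4,y/6+230-.4)
H=lambda x,y:(x/5+310-.4,y/5+170-.4)
for n,u,z in [('L',G(348,95),14),('R',G(498,165),14),('knob end',G(138,492),14),('hnear',G(405,135),24),('hmid',G(290,280),24)]:
    print(n,atz(b,u,z))
for n,u,v in [('headc',H(126,53),G(420,112)),('knobmid',H(203,368),G(155,462)),('hn',H(134,90),G(395,152))]:print(n,*tri(a,u,b,v))
for l,r in ((H(115,90),H(155,80)),(H(130,150),H(168,143)),(H(152,230),H(190,223)),(H(172,310),H(208,304))):
    print(atz(a,l,18),atz(a,r,18))
s=read_state();print(s['ee_rot'],s['position'],s['time_s'],s['q'])
```

```text
L [ 529.976 -237.617   14.   ]
R [ 547.3  -303.36   14.  ]
knob end [ 327.691 -309.839   14.   ]
hnear [ 523.583 -271.923   24.   ]
hmid [ 433.842 -288.459   24.   ]
headc [ 538.471 -268.091   23.333] 0.5138786301558907
knobmid [ 339.039 -307.215   18.722] 0.18620183192681328
hn [ 515.598 -273.12    20.629] 1.1560407536635677
[ 515.828 -261.169   18.   ] [ 521.49  -286.904   18.   ]
[ 477.277 -268.756   18.   ] [ 481.032 -293.038   18.   ]
[ 426.249 -280.05    18.   ] [ 429.974 -304.224   18.   ]
[ 375.721 -289.987   18.   ] [ 378.828 -312.765   18.   ]
[-0.     0.169  0.986  0.   ] [216.028 613.052 231.34 ] 1.1 [ 1.149  0.124  1.65   0.     1.368 -0.083]
```

step_arm:
  increments:
    - [1, 1.5, -5, 0, 0.1]
    - [1, 3, -10, 0, 0.2]
    - [1, 4.5, -15, 0, 0.3]
    - [1, 6, -20, 0, 0.4]
    - [1, 7.5, -25, 0, 0.5]
    - [1, 9, -30, 0, 0.56]
    - [1, 10.5, -35, 0, 0.56]
    - [1, 12, -40, 0, 0.56]

```text
time_s: 1.9
position: [331.1, 228.2, 231.6]
ee_rot: [0.001, -0.111, 0.994, 0.0]
force: [1.5, -0.9, 0.2]
gripper_width: 85.5
```

step_arm:
  increments:
    - [1, 1.6, -5, 0, -0.03]
    - [1, 3.2, -10, 0, -0.03]
    - [1, 4.8, -15, 0, -0.03]
    - [1, 6.4, -19.5, 0, -0.03]
    - [1, 8, -24.5, -1, -0.03]
    - [1, 9.6, -29, -2, -0.03]
    - [1, 11.2, -34, -4, -0.03]
    - [1, 12.8, -38.5, -7, -0.03]

```text
time_s: 2.7
position: [454.7, -141.9, 172.4]
ee_rot: [0.002, -0.095, 0.995, -0.001]
force: [1.3, -0.3, 0.8]
gripper_width: 85.4
```

step_arm:
  increments:
    - [1, 1.6, -4.5, -2, 0]
    - [1, 3.05, -9, -4, 0]
    - [1, 3.05, -10.65, -6, 0]
    - [1, 3.05, -10.65, -8, 0]
    - [1, 3.05, -10.65, -8, 0]

```text
time_s: 3.2
position: [481.7, -244.9, 87.6]
ee_rot: [-0.003, -0.095, 0.995, 0.002]
force: [-0.0, 0.2, 0.1]
gripper_width: 85.3
```

Run:
```python
from h import *
a=shot('top','t1.png');b=shot('side','s1.png')
pickle.dump((a,b),open('p1.pkl','wb'))
ims=[]
for p,c in ((a,(300,160,380,260)),(b,(270,200,370,325))):
    im=cv2.cvtColor(np.asarray(p['pixels'],dtype=np.uint8),cv2.COLOR_RGB2BGR)[c[1]:c[3],c[0]:c[2]]
    im=cv2.resize(im,(int(600*im.shape[1]/im.shape[0]) if 0 else 390,490 if 1 else 0),interpolation=cv2.INTER_CUBIC); ims.append(im)
cv2.imwrite('pics/c1.png',np.hstack(ims))
s=read_state();print(s['position'],s['ee_rot'],s['q'],s['time_s'])
```

```text
[ 483.70150949 -245.30902719   91.0652237 ] [-2.97619522e-04 -9.54795617e-02  9.95431312e-01  2.59978275e-04] [-5.68363432e-01  1.91226630e-02  2.00936616e+00  4.75394713e-05
  1.11389303e+00 -2.33043123e+00] 3.3
```

View pics/c1.png

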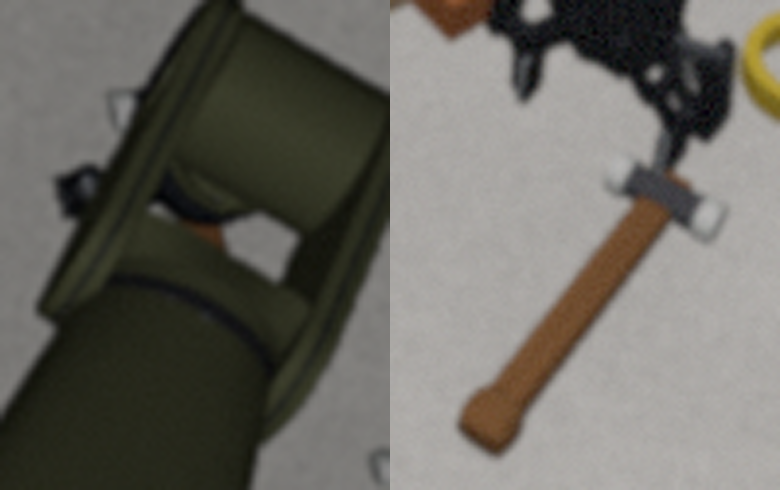

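step_arm:
  increments:
    - [1, 0.5, -1.7, -1, 0]
    - [1, 1.1, -3.3, -2, 0]
    - [1, 1.1, -3.3, -4.5, 0]
    - [1, 1.1, -3.3, -7, 0]
    - [1, 1.1, -3.3, -8, 0]
    - [1, 1.1, -3.3, -8.8, 0]
    - [1, 1.1, -3.3, -8.8, 0]
    - [1, 1.1, -3.3, -8.8, 0]
  force: 110

```text
time_s: 4.1
position: [495.8, -278.9, 4.4]
ee_rot: [0.001, -0.096, 0.995, -0.001]
force: [-0.3, -0.6, -0.0]
gripper_width: 85.5
```

step_arm:
  increments:
    - [0.1, 0, 0, 0, 0]
    - [0.1, 0, 0, 0, 0]
    - [0.1, 0, 0, 0, 0]
    - [0, 0, 0, 0, 0]
    - [0, 0, 0, 0, 0]
    - [0, 0, 0, 0, 0]
  force: 110

```text
time_s: 4.7
position: [495.3, -278.9, 3.8]
ee_rot: [0.0, -0.095, 0.995, -0.0]
force: [-0.9, -0.5, 5.4]
gripper_width: 23.7
```

step_arm:
  increments:
    - [0, 0, 0, 0.5, 0]
    - [0, 0, 0, 1.5, 0]
    - [0, 0, 0, 3, 0]
    - [0, 0, 0, 5, 0]
    - [0, 0, 0, 6, 0]
    - [0, 0, 0, 6, 0]
    - [0, 0, 0, 6, 0]

```text
time_s: 5.4
position: [494.8, -278.4, 63.2]
ee_rot: [0.0, -0.095, 0.995, -0.0]
force: [-0.2, -0.4, -3.3]
gripper_width: 24.1
```

Run:
```python
from h import *
np.set_printoptions(precision=3,suppress=True)
a=shot('top','t2.png');b=shot('side','s2.png')
pickle.dump((a,b),open('p2.pkl','wb'))
ims=[]
for p,c in ((a,(300,160,380,260)),(b,(270,200,370,325))):
    im=cv2.cvtColor(np.asarray(p['pixels'],dtype=np.uint8),cv2.COLOR_RGB2BGR)[c[1]:c[3],c[0]:c[2]]
    ims.append(cv2.resize(im,(390,490),interpolation=cv2.INTER_CUBIC))
cv2.imwrite('pics/c2.png',np.hstack(ims))
s=read_state();print(s['position'],s['ee_rot'],s['force'],s['moment'],s['gripper_width'],s['time_s'])
```

```text
[ 494.126 -277.971   61.98 ] [-0.001 -0.095  0.995  0.001] [-0.582  0.985 -3.75 ] [ 0.03  -0.031 -0.006] 23.83219646079445 5.5
```

View pics/c2.png

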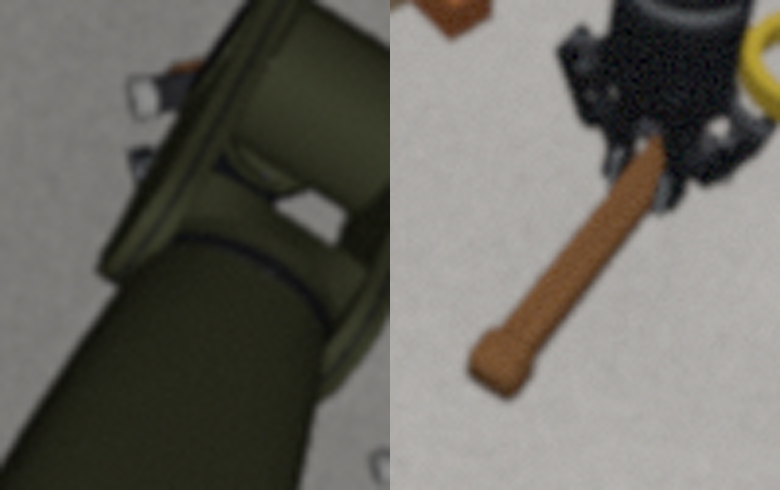

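step_arm:
  increments:
    - [0, 0.2, 3, 0, -0.06]
    - [0, 0.4, 6, 0, -0.12]
    - [0, 0.6, 9, 0, -0.18]
    - [0, 0.8, 11, -1, -0.24]
    - [0, 0.9, 12, -2, -0.255]
    - [0, 0.9, 12, -3.6, -0.255]
    - [0, 0.9, 12, -3.6, -0.255]
    - [0, 0.9, 12, -3.6, -0.255]

```text
time_s: 6.3
position: [503.2, -158.3, 26.2]
ee_rot: [-0.001, 0.032, 0.999, 0.0]
force: [0.6, 0.4, -2.2]
gripper_width: 23.8
```

```bash
cat > look.py <<'E'
from h import *
import sys
np.set_printoptions(precision=3,suppress=True)
n=sys.argv[1]
a=shot('top',f't{n}.png');b=shot('side',f's{n}.png')
pickle.dump((a,b),open(f'p{n}.pkl','wb'))
ims=[]
for p,c in ((a,(240,130,320,230)),(b,(240,140,340,265))):
    im=cv2.cvtColor(np.asarray(p['pixels'],dtype=np.uint8),cv2.COLOR_RGB2BGR)[c[1]:c[3],c[0]:c[2]]
    ims.append(cv2.resize(im,(400,500),interpolation=cv2.INTER_CUBIC))
cv2.imwrite(f'pics/c{n}.png',np.hstack(ims))
s=read_state();print(s['position'],s['ee_rot'],s['force'],s['moment'],s['gripper_width'],s['time_s'])
E
python3 - <<'E'
from h import *
a,b=pickle.load(open('p2.pkl','rb'))
for z in (62,72,82): print(z,proj(b,[337.7,-308.5,z]))
E
python3 look.py 3
```

```text
62 [297.03146679 296.1237055 ]
72 [297.40509881 293.42733362]
82 [297.78452159 290.68917176]
[ 504.242 -158.941   27.539] [ 0.     0.032  0.999 -0.   ] [ 1.256 -0.078 -2.223] [-0.041  0.004  0.045] 23.606082662110087 6.4
```

View pics/c3.png

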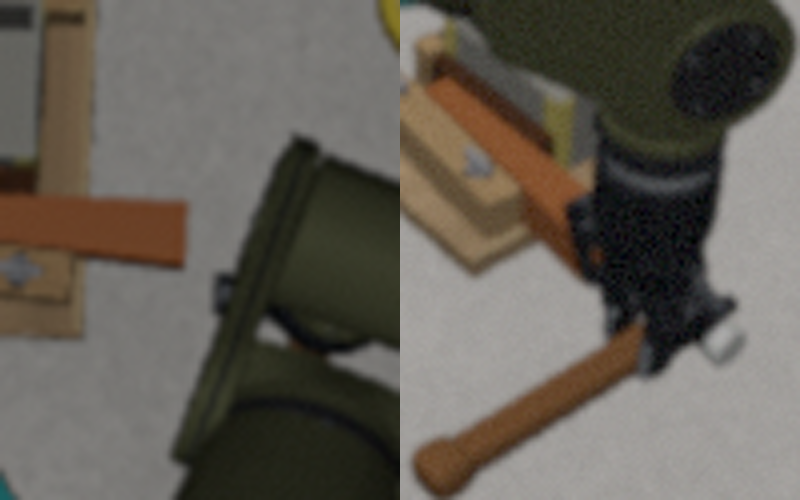

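step_arm:
  increments:
    - [0, 0.05, 1, -0.1, 0]
    - [0, 0.1, 2.2, -0.1, 0]
    - [0, 0.2, 3.3, -0.1, 0]
    - [0, 0.2, 3.8, -0.1, 0]
    - [0, 0.25, 4.3, -0.1, 0]
    - [0, 0.3, 4.8, -0.1, 0]
    - [0, 0.3, 5.2, -0.1, 0]
    - [0, 0.3, 5.2, -0.1, 0]

```text
time_s: 7.2
position: [506.9, -106.1, 26.0]
ee_rot: [-0.0, 0.032, 0.999, 0.0]
force: [-0.2, 0.4, -2.6]
gripper_width: 23.6
```

step_arm:
  increments:
    - [0, -0.05, -0.8, 0, 0]
    - [0, -0.1, -2, 0, 0]
    - [0, -0.1, -2, 0, 0]

```text
time_s: 7.5
position: [506.0, -128.3, 26.3]
ee_rot: [0.0, 0.033, 0.999, -0.0]
force: [0.5, -0.2, -2.0]
gripper_width: 23.6
```

```bash
python3 look.py 4
```

```text
[ 505.852 -127.296   26.082] [0.    0.033 0.999 0.   ] [ 0.53  -0.252 -2.587] [-0.008 -0.058 -0.062] 23.526704323386806 7.6
```

View pics/c4.png

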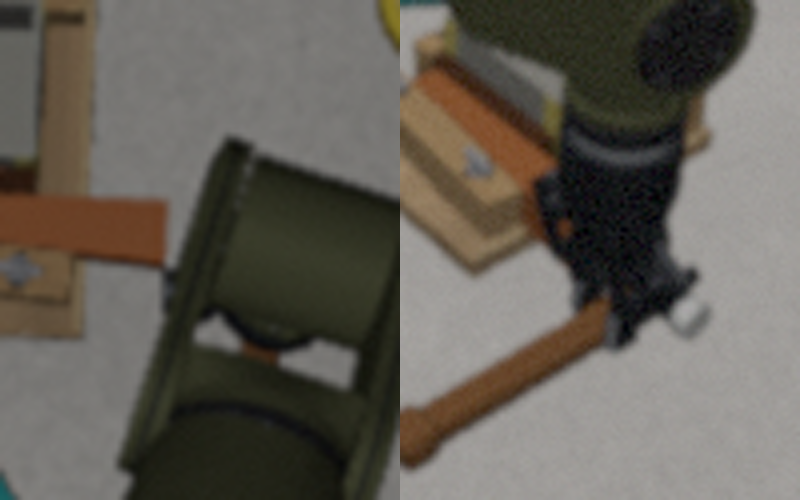

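step_arm:
  increments:
    - [0, 0.05, 0.8, 0, 0]
    - [0, 0.1, 1.5, 0, 0]
    - [0, 0.1, 2, 0, 0]
    - [0, 0.15, 2.4, 0, 0]
    - [0, 0.15, 2.7, 0, 0]
    - [0, 0.15, 2.8, 0, 0]

```text
time_s: 8.2
position: [507.4, -98.2, 26.1]
ee_rot: [0.0, 0.032, 1.0, -0.0]
force: [0.6, -2.2, -3.4]
gripper_width: 23.3
```

step_arm:
  increments:
    - [0, -0.05, -1, 0, 0]
    - [0, -0.1, -1.5, 0, 0]

```text
time_s: 8.4
position: [506.5, -114.3, 26.2]
ee_rot: [0.0, 0.032, 0.999, -0.0]
force: [0.1, -0.0, -2.8]
gripper_width: 23.6
```

step_arm:
  increments:
    - [0, 0.1, 1.2, 0, 0]
    - [0, 0.1, 1.6, 0, 0]
    - [0, 0.1, 1.8, 0, 0]
    - [0, 0.1, 1.8, 0, 0]

```text
time_s: 8.8
position: [507.4, -95.1, 26.1]
ee_rot: [0.0, 0.032, 1.0, 0.0]
force: [-0.4, -0.3, -2.4]
gripper_width: 23.8
```

step_arm:
  increments:
    - [0, -0.05, -1, 0, 0]
    - [0, 0, -0.2, 0, 0]
    - [0, 0, 0.2, 0, 0]
    - [0, 0, 0.4, 0, 0]
    - [0, 0, 0.4, 0, 0]

```text
time_s: 9.3
position: [507.5, -91.4, 26.2]
ee_rot: [0.0, 0.032, 0.999, -0.0]
force: [0.9, -0.6, -2.7]
gripper_width: 23.7
```

step_arm:
  increments:
    - [0, -0.05, -1, 0, 0]
    - [0, 0, -0.2, 0, 0]
    - [0, 0, 0.2, 0, 0]
    - [0, 0, 0.4, 0, 0]
    - [0, 0, 0.4, 0, 0]

```text
time_s: 9.8
position: [507.4, -89.1, 26.2]
ee_rot: [0.0, 0.032, 0.999, -0.002]
force: [-1.0, -8.4, -3.1]
gripper_width: 23.9
```

step_arm:
  increments:
    - [0, -0.05, -1, 0, 0]
    - [0, 0, -0.3, 0, 0]
    - [0, 0, 0, 0, 0]
    - [0, 0, 0.15, 0, 0]
    - [0, 0, 0.15, 0, 0]

```text
time_s: 10.3
position: [507.2, -88.9, 26.3]
ee_rot: [-0.0, 0.032, 0.999, -0.003]
force: [-2.1, -15.0, -2.3]
gripper_width: 23.6
```

step_arm:
  increments:
    - [0, -0.05, -1, 0, 0]
    - [0, 0, -0.3, 0, 0]
    - [0, 0, 0, 0, 0]
    - [0, 0, 0.05, 0, 0]
    - [0, 0, 0.05, 0, 0]

```text
time_s: 10.8
position: [507.3, -88.8, 26.4]
ee_rot: [0.0, 0.032, 0.999, -0.004]
force: [-2.8, -19.5, -4.0]
gripper_width: 23.7
```

step_arm:
  increments:
    - [0, 0, -1, 0, 0]
    - [0, -0.1, -3, 0, 0]
    - [0, -0.2, -5.5, 0, 0]
    - [0, -0.2, -8.5, 0, 0]
    - [0, -0.2, -10, 0, 0]
    - [0, -0.2, -10, 0, 0]

```text
time_s: 11.4
position: [505.7, -186.4, 26.2]
ee_rot: [0.0, 0.033, 0.999, 0.0]
force: [0.7, -0.7, -2.8]
gripper_width: 23.8
```

```bash
python3 look.py 5
```

```text
[ 505.242 -184.712   25.786] [-0.     0.032  0.999  0.001] [ 0.327 -0.478 -3.214] [-0.006  0.013  0.003] 23.510150721966305 11.5
```

View pics/c5.png

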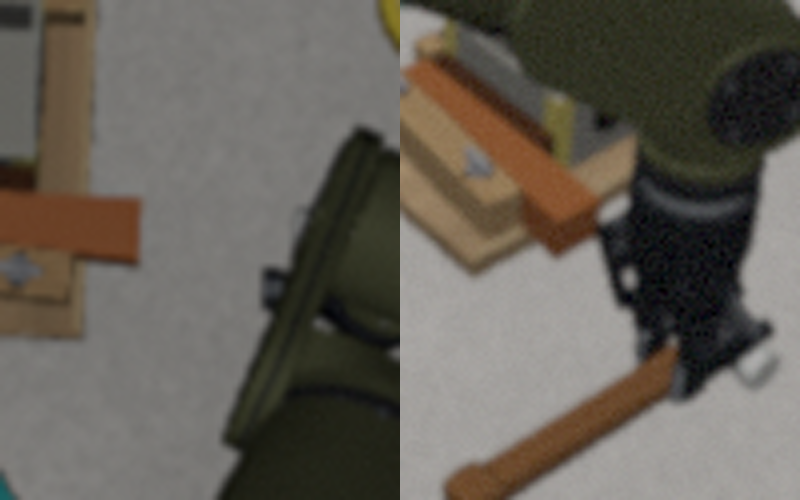

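step_arm:
  increments:
    - [0, 0, -0.5, -0.6, 0]
    - [0, 0, -0.5, -1.2, 0]
    - [0, 0, -0.5, -1.7, 0]
    - [0, 0, -0.5, -2, 0]
    - [0, 0, -0.5, -2.1, 0]
    - [0, 0, -0.5, -2.1, 0]

```text
time_s: 12.1
position: [505.2, -190.3, 4.8]
ee_rot: [-0.0, 0.032, 0.999, 0.0]
force: [-0.4, 0.9, -2.7]
gripper_width: 23.6
```

step_arm:
  increments:
    - [0, 0, 0, -0.05, 0]
    - [0, 0, 0, -0.1, 0]
    - [0, 0, 0, -0.1, 0]
    - [0, 0, 0, -0.1, 0]

```text
time_s: 12.5
position: [505.5, -190.6, 4.2]
ee_rot: [0.0, 0.032, 0.999, -0.0]
force: [-0.7, -0.3, -2.3]
gripper_width: 24.0
```

step_arm:
  increments:
    - [0, 0, 0, -0.05, 0]
    - [0, 0, 0, -0.05, 0]
    - [0, 0, 0, -0.05, 0]

```text
time_s: 12.8
position: [505.5, -190.6, 3.8]
ee_rot: [0.0, 0.032, 0.999, -0.0]
force: [0.5, -0.3, -1.2]
gripper_width: 23.6
```

step_arm:
  increments:
    - [0, 0, 0, -0.05, 0]
    - [0, 0, 0, -0.05, 0]
    - [0, 0, 0, -0.05, 0]

```text
time_s: 13.1
position: [505.6, -190.6, 3.8]
ee_rot: [0.0, 0.032, 0.999, -0.0]
force: [-3.4, 0.8, 4.8]
gripper_width: 23.8
```

step_arm:
  increments:
    - [0.4, 0, 0, 0, 0]
    - [0.5, 0, 0, 0, 0]
    - [0.7, 0, 0, 0, 0]
    - [0.8, 0, 0, 0, 0]
    - [0.9, 0, 0, 0, 0]
    - [0.9, 0, 0, 0, 0]
    - [0.9, 0, 0, 0, 0]
  force: 20

```text
time_s: 13.8
position: [505.4, -190.5, 3.0]
ee_rot: [0.0, 0.032, 0.999, -0.0]
force: [-0.1, 0.5, -0.6]
gripper_width: 76.3
```

step_arm:
  increments:
    - [0.9, 0, 0, 0.5, 0]
    - [0.9, 0, 0, 2, 0]
    - [0.9, 0, 0, 5, 0]
    - [0.9, 0, 0, 9, 0]
    - [0.9, 0, 0, 13, 0]
    - [0.9, -2, -3, 17, 0]
    - [0.9, -6, -7, 20, 0]
    - [0.9, -10, -11, 20, 0]

```text
time_s: 14.6
position: [422.4, -286.6, 206.7]
ee_rot: [0.004, 0.031, 1.0, -0.003]
force: [1.3, -0.7, 0.7]
gripper_width: 77.0
```

step_arm:
  increments:
    - [0.9, -2, -5, 0, 0]
    - [0.9, -4, -9, 0, 0]
    - [0.9, -4, -14, 0, 0]
    - [0.9, -4, -18, 0, 0]
    - [0.9, -4, -22, 0, 0]
    - [0.9, -4, -22, 0, 0]

```text
time_s: 15.2
position: [380.3, -508.7, 201.5]
ee_rot: [0.0, 0.034, 0.999, -0.001]
force: [-0.3, 0.3, -0.1]
gripper_width: 76.9
```

```bash
python3 look.py 6
python3 - <<'E'
from h import *
np.set_printoptions(precision=1,suppress=True)
a,b=pickle.load(open('p6.pkl','rb'))
ims=[]
for p,c in ((a,(180,100,360,260)),(b,(200,100,380,260))):
    im=cv2.cvtColor(np.asarray(p['pixels'],dtype=np.uint8),cv2.COLOR_RGB2BGR)[c[1]:c[3],c[0]:c[2]]
    ims.append(cv2.resize(im,(396,352),interpolation=cv2.INTER_CUBIC))
cv2.imwrite('pics/d6.png',np.hstack(ims))
im=cv2.cvtColor(np.asarray(a['pixels'],dtype=np.uint8),cv2.COLOR_RGB2BGR)[110:200,190:310]
cv2.imwrite('pics/e6.png',cv2.resize(im,None,fx=6,fy=6,interpolation=cv2.INTER_CUBIC))
E
```

```text
[ 380.874 -505.126  201.119] [0.    0.033 0.999 0.   ] [0.835 0.071 0.273] [-0.006 -0.043 -0.042] 77.00300776086318 15.3
```

View pics/d6.png

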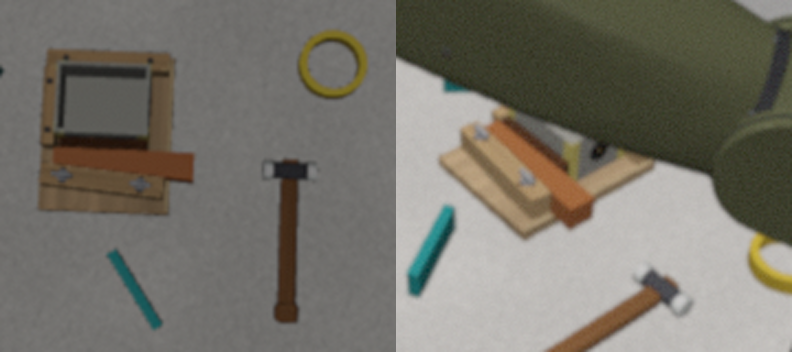

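View pics/e6.png

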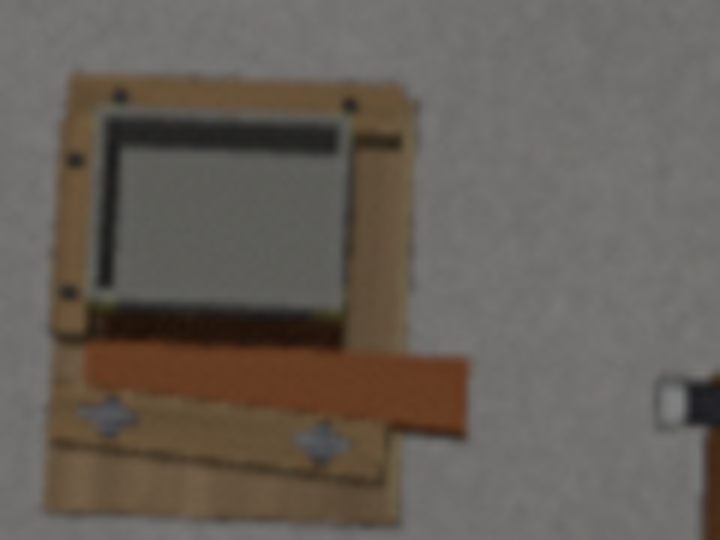

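The pictures show the hammer flat beside the board, with its head at about (310, 177) px in the top view. The butt is about 29 mm further in, and the box and bystanders haven't moved.

```bash
python3 -c "
from rig import order; print(order.finish_job())"
```

```text
the job is handed in; nothing more can be done
None
```

I drove the wedge in until it stopped, laid the hammer flat on the table beside the board, and handed the job in at about 15 s. No verdict was reported.

- **Taps:** I gripped the larger hammer near its head at 110 N and gave seven gentle taps along the board's +y, drawing it back 10 mm or more between them.
- **Wedge seating:** The wedge went in about 29 mm. On the last three taps the hammer stopped within 0.3 mm of the same place while the push rose from 8.4 to 15.0 to 19.5 N.
- **Pressure on the strip:** By the 0.9 to 1.3 rule, the 19.5 N tap leaves about 17 to 25 N, inside the 14 to 27 N window. I could not measure this directly. The force was read only at the end of each move, with about 1 N of noise, so a brief higher peak could have gone unseen.
- **Hammer:** I lowered it until the force reading showed it resting on the table, then opened the fingers and lifted away.
- **Last pictures:** The hammer lies flat and clear of everything, and the butt sticks out about 30 mm. The box, pressing strip and nearby objects look undisturbed, and the arm is touching nothing.
- **Disagreement:** The networks' point positions were up to 23 mm apart between the two views for the hammer and wedge. I used corners and edges I read from the pictures instead; most of these agreed to 1 to 5 mm.

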